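Change over the kit boxes: flip one lid open, the other shut

TASK

Change over to the next kit: push the shut lid of the wide box up by its lip and on past upright, so that it stays open by its own weight, and push the open lid of the small box back over so that it falls shut, in either order. Pick nothing up, and leave both boxes and all the other parts where they are.

Things in the scene. Friction and masses are not known exactly. Their poses are not given: they have to be found in the camera images.
- wide_box: The wide lidded kit box: plain sheet steel, 100 mm deep (its x) by 150 mm wide (its y), 60 mm high to the rim, walls 4 mm, loose on the table, 0.65 to 1.2 kg, its parts fixed inside. Origin: centre of the underside; z up. Its front (-x) faces the robot's right (world -y), give or take 0.35 rad; the hinge is on the other (+x) rim.
- wide_hinge (a point): Middle of the wide box's hinge axis, on its +x rim (the robot's left side) 60 mm above the table; axes as the box's. The hinge axis runs along y.
- wide_lip (a point): Middle of the free edge of the wide lid's lip, 125 mm from the hinge. Lid: flat steel plate 100 x 150 x 4 mm, 80 g, on the rim when shut. Amid its free edge a lip 60 mm wide, 4 mm thick, ending in an 8 mm round bead, juts 25 mm past the front wall, free air below (bead underside 58 mm above the table). Axes turn with the lid, -x from hinge to lip.
- wide_lid (a joint): Angle of the wide lid, rad: 0 shut, pi/2 upright, stop at 1.92 leaning back beyond the hinge. Swings freely, slight damping, no spring: let go below about 1.5 it falls shut, above about 1.6 it falls back on its stop and stays. Starts shut (0).
- small_box: The small lidded kit box: plain sheet steel, 100 mm deep (its x) by 90 mm wide (its y), 60 mm high to the rim, walls 4 mm, loose on the table, 0.65 to 1.2 kg, its parts fixed inside. Origin: centre of the underside; z up. Its front (-x) faces the robot's right (world -y), give or take 0.35 rad; the hinge is on the other (+x) rim.
- small_hinge (a point): Middle of the small box's hinge axis, on its +x rim (the robot's left side) 60 mm above the table; axes as the box's. The hinge axis runs along y.
- small_lip (a point): Middle of the free edge of the small lid's lip, 125 mm from the hinge. Lid: flat steel plate 100 x 90 x 4 mm, 80 g, on the rim when shut. Amid its free edge a lip 60 mm wide, 4 mm thick, ending in an 8 mm round bead, juts 25 mm past the front wall, free air below (bead underside 58 mm above the table). Axes turn with the lid, -x from hinge to lip.
- small_lid (a joint): Angle of the small lid, rad: 0 shut, pi/2 upright, stop at 1.92 leaning back beyond the hinge. Swings freely, slight damping, no spring: let go below about 1.5 it falls shut, above about 1.6 it falls back on its stop and stays. Starts open at its stop (about 1.92), free edge about 180 mm above the table and 45 mm beyond the hinge.
- sensor: Bystander: red plastic infrared distance sensor, 44 x 14 x 18 mm high, lying between the boxes. Origin: underside centre.
- battery_holder: Bystander: chrome battery holder with four cells, 62 x 60 x 17 mm high, lying nearest the robot, amid the boxes. Origin: underside centre.
- wheel_a: Bystander: rubber-tired wheel with yellow hub, 66 mm across, 28 mm high, lying flat beyond the boxes. Origin: underside centre.
- wheel_b: Bystander: the second such wheel, also lying beyond the boxes.
- gearbox: Bystander: matte black motor gearbox, about 68 x 23 x 23 mm high, lying to the right of the boxes. Origin: under the gear case.
- screwdriver: Bystander: screwdriver, 170 mm long, up to 30 mm high, lying to the left of the boxes.
Not all that is in view belongs to the job. What is shaped like the wide_box but green or yellow is not meant.

How it is judged:
By the outcome, as a careful person would: the job done as asked, in the order asked, and still so for the second after the job is handed in, with the robot touching nothing.
It also fails if it takes over 56 s, if anything falls off the work surface, if the arm or the gripper's body presses on something with over 40 N, if the wrist force passes 120 N, or if a joint passes its speed limit or range.

ROBOT

A 6-joint arm with a two-finger parallel gripper is mounted at the origin on the work surface. World frame = base frame: x ahead of the robot, y to its left, z up, the work surface at z = 0. Lengths are in m, angles in degrees, forces in N, time in s.
With the tool pointing down it reaches from about 0.375 to 0.9 m from the base axis. Payload 3.1 kg.
Tool frame: the origin (TCP) lies midway between the tips of the shut fingers; the grasp point (between the pads) lies bot.hold_point_z behind it (bot.hold_point_z is the distance from the TCP to the grasp point, in m); z points along the fingers, y is the direction in which the jaws open and shut (so a half turn about z gives the same grasp; the last joint's range is limited). The gripper opens to 87 mm and grips with 3 to 60 N. Pads are 19 mm wide; open, the fingers measure 117 mm over their backs; the gripper's body (75 mm by 190 mm) begins 51 mm behind the grasp point.
Start: joints at [55.606, 30.224, 82.088, -0, 67.689, -10.227], TCP at [0.256, 0.57, 0.223] pointing down, gripper open.
Joint ranges: [-176.69, 176.69], [-43.24, 126.21], [12.49, 139.97], [-82, 262], [0, 151.66], [-163.58, 163.58]. Speed limits (degrees/s): [159.86, 159.86, 180, 180, 180, 180].

INTERFACE

Orientations are given as a 3x3 rotation matrix whose columns are the frame's x, y, z axes.
In Python, from rig import bot, vision gives the robot as it stands.
- The arm moves only by the shell command python3 -m inch 'ROWS'. ROWS is JSON, a list of rows, each a list of 5 numbers: the finger opening in mm, from 0 to 87, then the shift along the tool's x, y, z in mm, then the turn about the tool's z in rad. In form: [[hand, dx, dy, dz, roll], ...]. A call has 1 to 8 rows; each row is the pose to reach, as a shift and turn from the pose measured when the call began, along the tool's axes at that moment; what a row does not reach only later rows make up. A row lasts 1/10 s, in which the tool goes at most 50 mm and 8.59 degrees, less where a joint would pass 70% of its speed; a pose out of reach is approached as far as the arm can. A call with a gripper value outside its range is refused whole. The fingers move at their own pace and stop on an object; the grip force is fixed at half the most. Time passes only in rows, so rows that repeat a pose let the fingers close. It gives the time, the measured TCP pose, the force and the opening at its end, in the units of the state.
- bot.read_state(): the state, without advancing time (a new reading comes with each control period).
- vision.capture(name): name is "side" or "top" or "wrist"; returns (picture, depth): 480x640x3 uint8, red, green, blue; 480x640 float32, m along the optical axis (not along the pixel's ray), 0 where there is no reading.
- vision.camera_model(name): a dict with "intrinsics" (3x3 intrinsics, pixels), "dist" ([k1, k2, p1, p2, k3] as OpenCV has them; the pictures are not rectified), "camera_from_world" (4x4, takes a point from world to camera coordinates). Camera axes: x right, y down, z forward; pixel columns grow to the right and rows downward; lengths in m; the calibration is good to about 2 mm. A picture is of the moment at which its call begins: read the wrist's pose just before it. camera_model takes no time and is no camera call; for the wrist camera it gives the pose at the moment of the call.
- bot.hand_in(): hands the job in, once; it reports no verdict.
The state is a dict: "time_s": time; "joint_positions": joint angles; "qvel": joint speeds; "tau": joint torques, N m; "position": TCP position; "tcp_rot": TCP orientation; "force": force on the tool from outside, world axes, zero at the start; "moment": the same for the moment, N m; "opening": opening from 0.0 (shut) to 1.0 (fully open).
Only numpy, scipy, OpenCV 4.12 (cv2) and the standard library are available. Lean on these libraries where they do the work, as an engineer would, in place of code of your own. Each camera call takes 0.05 s, during which the arm holds its last target. There are 200 camera calls.

## Working session

There is one attempt and no reset: what is moved stays moved. The work goes in short steps, Python scripts to look and compute and a shell command to move; the robot and the scene stay as the last step left them, time stands still between calls to the robot, and variables do not carry over. Pictures are saved under pics/ and viewed, about 8 in all and at most 12, crops included, and the job is handed in when it is done.

```bash
ls; mkdir -p pics; cat > h.py <<'E'
import numpy as np, cv2
from rig import bot, vision
def cloud(name):
    pic,d=vision.capture(name); m=vision.camera_model(name)
    K=np.array(m["intrinsics"],float);D=np.array(m["dist"],float)
    v,u=np.mgrid[0:480,0:640]
    n=cv2.undistortPoints(np.stack([u,v],-1).reshape(-1,1,2).astype(np.float64),K,D).reshape(480,640,2)
    P=np.dstack([n[...,0]*d,n[...,1]*d,d,np.ones_like(d)])
    W=P@np.linalg.inv(np.array(m["camera_from_world"])).T
    W=W[...,:3]; W[d==0]=np.nan
    return pic,W
E
python3 - <<'E'
from h import *
for n in("top","side"):
    p,W=cloud(n); np.savez(f"{n}.npz",p=p,W=W); cv2.imwrite(f"pics/{n}1.png",p[...,::-1])
s=bot.read_state(); print(s, bot.hold_point_z)
E
```

```text
pics
{'time_s': 0.1, 'joint_positions': array([ 5.56047254e+01,  3.02759514e+01,  8.21488539e+01,  7.63422428e-04,
        6.76875459e+01, -1.02292291e+01]), 'qvel': array([-0.07041194, -0.08233989, -0.1488143 , -0.04602389,  0.02069362,
        0.03726024]), 'tau': array([-1.49899465e-04, -4.40989459e+01, -1.77151036e+01,  6.35112100e-02,
        5.34151972e-02, -3.86100385e-05]), 'position': array([0.25548051, 0.56968789, 0.22164574]), 'tcp_rot': array([[-9.12360606e-01,  4.09385973e-01, -1.11787987e-03],
       [ 4.09387341e-01,  9.12359255e-01, -1.61109033e-03],
       [ 3.60350259e-04, -1.92754122e-03, -9.99998077e-01]]), 'force': array([-0.28921942, -0.61372951,  0.26096384]), 'moment': array([-0.02325192,  0.02196062,  0.02913963]), 'opening': 0.9993362354570369} 0.0187
```

View pics/top1.png

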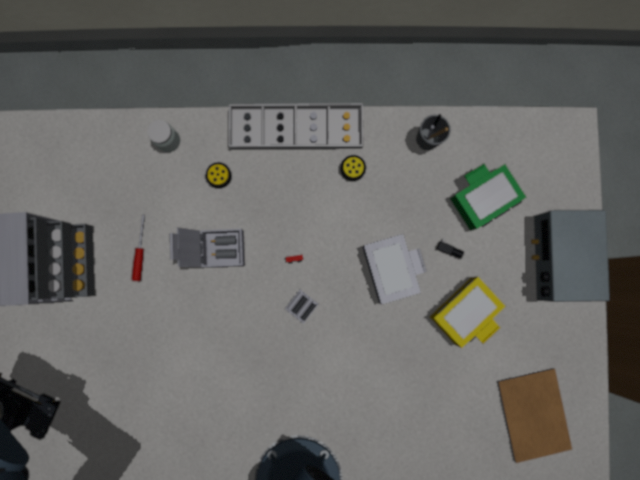

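View pics/side1.png

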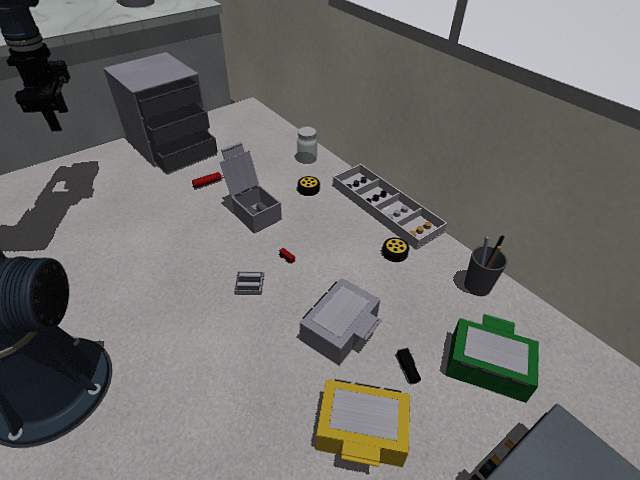

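The top view shows three wide boxes: grey plain steel at (393,268) with its lip at (417,262), green at (489,197) and yellow at (468,313). I choose the grey one. The open small box is at (215,249), its lid leaning to image left, the robot's left. Next I measure both and check the choice in a crop.

```bash
python3 - <<'E'
from h import *
d=np.load("top.npz");p,W=d["p"],d["W"]
def box(u0,u1,v0,v1,z0,z1):
    R=W[v0:v1,u0:u1].reshape(-1,3); return R[(R[:,2]>z0)&(R[:,2]<z1)]
print("table z",np.nanmedian(W[330:400,200:260,2]))
R=box(355,430,225,312,.045,.09); print("wide",len(R),R.min(0),R.max(0),np.median(R,0))
r=cv2.minAreaRect(R[:,:2].astype(np.float32)*1000);print(r,cv2.boxPoints(r))
R=box(165,250,222,275,.045,.075);print("small rim",len(R),R.min(0),R.max(0))
r=cv2.minAreaRect(R[:,:2].astype(np.float32)*1000);print(r,cv2.boxPoints(r))
R=box(160,250,222,275,.08,.25);print("small lid",len(R),R.min(0),R.max(0))
for z in(.09,.11,.13,.15,.165,.175):
  q=R[abs(R[:,2]-z)<.008]
  if len(q):print(z,len(q),q.mean(0),q.min(0),q.max(0))
for u,v in((417,262),(393,268),(293,259),(303,305),(218,175),(352,167),(449,249),(140,250),(489,197),(468,313),(222,249)):print((u,v),np.nanmedian(W[v-1:v+2,u-1:u+2].reshape(-1,3),0).round(3))
c=cv2.resize(p[210:330,160:520],None,fx=2.2,fy=2.2,interpolation=cv2.INTER_CUBIC);cv2.imwrite("pics/crop1.png",c[...,::-1])
E
```

```text
table z 0.00029598557793186764
wide 2912 [ 0.43909349 -0.31876559  0.04588614] [ 0.60899756 -0.16736666  0.07610119] [ 0.52740634 -0.23903136  0.06507149]
((527.7180786132812, -247.4537811279297), (150.56211853027344, 133.8338623046875), 15.955322265625) [[ 436.94247 -203.80858]
 [ 473.73178 -332.48666]
 [ 618.49365 -291.099  ]
 [ 581.70435 -162.4209 ]]
small rim 465 [0.53392236 0.12910789 0.04506696] [0.62511727 0.23990327 0.07490869]
((579.2509765625, 184.91314697265625), (90.47110748291016, 108.63385772705078), 2.2999556064605713) [[531.8721  237.37097]
 [536.2317  128.82462]
 [626.6299  132.45532]
 [622.27026 241.00168]]
small lid 925 [0.5316507  0.23583153 0.08005498] [0.62197007 0.27810983 0.18709215]
0.09 153 [0.57711666 0.24312785 0.09035787] [0.53328894 0.23702979 0.08201382] [0.62197007 0.250435   0.09797704]
0.11 115 [0.57571681 0.24922152 0.10990367] [0.5327226  0.24492016 0.10201149] [0.6204326  0.25543334 0.11787162]
0.13 155 [0.57750485 0.25546476 0.13016516] [0.53215152 0.2482851  0.12218122] [0.62100005 0.26214677 0.13792563]
0.15 167 [0.57642472 0.26298218 0.15043642] [0.5316507  0.25594553 0.14213637] [0.62127793 0.26951783 0.15791078]
0.165 110 [0.57496804 0.26822705 0.16457954] [0.54689885 0.26184351 0.15705802] [0.60600263 0.2745549  0.1729707 ]
0.175 131 [0.57514781 0.27275992 0.17592687] [0.54656981 0.26662328 0.16723589] [0.60600263 0.27810983 0.18299892]
(417, 262) [ 0.54  -0.296  0.066]
(393, 268) [ 0.526 -0.238  0.066]
(293, 259) [0.552 0.007 0.02 ]
(303, 305) [ 0.436 -0.018  0.014]
(218, 175) [0.764 0.195 0.028]
(352, 167) [ 0.783 -0.143  0.028]
(449, 249) [ 0.574 -0.387  0.022]
(140, 250) [0.576 0.391 0.025]
(489, 197) [ 0.699 -0.479  0.068]
(468, 313) [ 0.415 -0.42   0.066]
(222, 249) [0.578 0.185 0.02 ]
```

View pics/crop1.png

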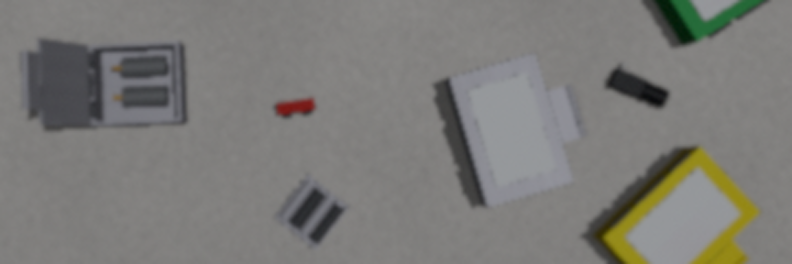

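The crop confirms the plain grey steel wide box at crop (510,130), lip at (565,112). The small box is at (115,85) with its lid open to the left. I'll do the small lid first: fingers shut, approaching from behind the lid on its +y side.

```bash
python3 -m inch '[[0,-49,-12,0,-0.12],[0,-98,-24,0,-0.24],[0,-147,-36,0,-0.36],[0,-196,-47,0,-0.42],[0,-245,-58,0,-0.42],[0,-294,-70,0,-0.42],[0,-343,-81,0,-0.42],[0,-392,-93,0,-0.42]]'; python3 -m inch '[[0,0,0,0,0],[0,0,0,0,0]]'; python3 -c "
from h import *
s=bot.read_state();print(s['time_s'],s['position'],s['tcp_rot'],s['opening'],s['force'])"
```

```text
time_s: 0.9
position: [0.5738, 0.3246, 0.2212]
tcp_rot: [[-1.0, 0.002, -0.002], [0.002, 1.0, -0.002], [0.002, -0.002, -1.0]]
force: [-0.1, 0.2, 0.1]
opening: 0.353
time_s: 1.1
position: [0.5744, 0.3232, 0.2203]
tcp_rot: [[-1.0, 0.005, -0.004], [0.005, 1.0, -0.002], [0.004, -0.002, -1.0]]
force: [-0.2, 0.9, 0.0]
opening: 0.171
1.1 [0.57444195 0.3231719  0.22025628] [[-0.99997963  0.00507956 -0.00386604]
 [ 0.00508709  0.99998518 -0.00193967]
 [ 0.00385613 -0.00195929 -0.99999065]] 0.17123848790377943 [-0.24725314  0.91612672  0.04584477]
```

```bash
python3 -m inch '[[0,0,0,40,0],[0,0,0,80,0],[0,0,-10,80,0],[0,0,-20,80,0],[0,0,-30,80,0],[0,0,-36,80,0],[0,0,-42,80,0],[0,0,-48,80,0]]';python3 -m inch '[[0,0,-5,0,0],[0,0,-10,0,0],[0,0,-15,0,0],[0,0,-20,0,0],[0,0,-25,0,0],[0,0,-30,0,0],[0,0,-35,0,0],[0,0,-40,0,0]]'; python3 -m inch '[[0,0,-5,0,0],[0,0,-10,0,0],[0,0,-15,0,0],[0,0,-15,0,0]]'; python3 - <<'E'
from h import *
p,W=cloud("side");cv2.imwrite("pics/side2.png",p[100:340,150:470][...,::-1].repeat(2,0).repeat(2,1))
E
```

```text
time_s: 1.9
position: [0.5746, 0.2746, 0.1417]
tcp_rot: [[-1.0, 0.005, -0.002], [0.005, 1.0, -0.001], [0.002, -0.001, -1.0]]
force: [0.1, 0.1, -0.9]
opening: 0.002
time_s: 2.7
position: [0.5743, 0.2342, 0.1417]
tcp_rot: [[-1.0, 0.005, -0.002], [0.005, 1.0, -0.001], [0.002, -0.001, -1.0]]
force: [0.5, 0.1, 0.0]
opening: 0.01
time_s: 3.1
position: [0.5743, 0.2185, 0.1417]
tcp_rot: [[-1.0, 0.006, -0.002], [0.006, 1.0, -0.001], [0.002, -0.001, -1.0]]
force: [-0.7, 0.6, -0.2]
opening: 0.008
```

View pics/side2.png

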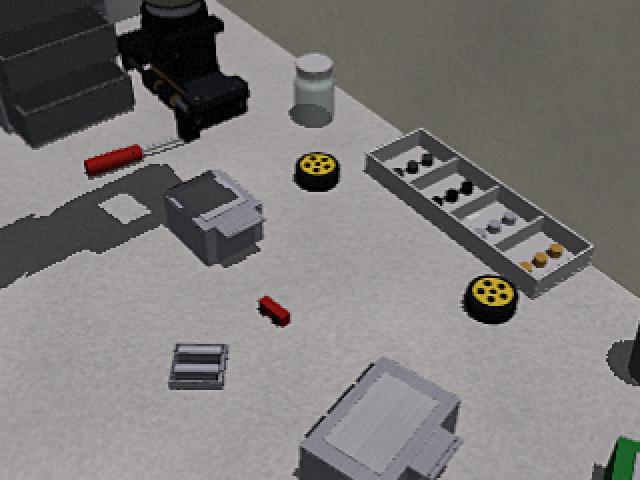

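The small lid is shut (crop (215,205)) and the parts look undisturbed. Next I rise and go over to the wide lip, turning the jaws along the hinge axis.

```bash
python3 -m inch '[[0,0,0,-40,0],[0,0,0,-80,0.1],[20,3,-48,-80,0.24],[50,7,-96,-80,0.38],[70,10,-144,-80,0.52],[87,14,-192,-80,0.66],[87,17,-240,-80,0.8],[87,20,-285,-80,0.9]]'; python3 - <<'E'
from h import *
s=bot.read_state();R=s['tcp_rot'];d=np.array([.538,-.296,.20])-s['position'];print(s['joint_positions'],R.T@d*1000)
y=np.array([.961,.275,0]);v=R.T@y;print("roll",np.arctan2(-v[0],v[1]))
E
```

```text
time_s: 3.95
position: [0.5525, -0.0678, 0.2224]
tcp_rot: [[-0.613, 0.79, -0.001], [0.79, 0.613, -0.001], [-0.0, -0.002, -1.0]]
force: [0.2, 0.5, 0.2]
opening: 0.466
[-18.44286314  24.9871842   91.98131213  -0.10177287  63.0652503
 -56.2142834 ] [-171.40593185 -151.36989138   22.69025155]
roll 0.38132947620236834
```

```bash
python3 -m inch '[[87,-34,-30,0,0.12],[87,-68,-60,0,0.24],[87,-102,-90,0,0.36],[87,-136,-120,0,0.38],[87,-171,-151,0,0.38],[87,-171,-151,0,0.38],[87,-171,-151,0,0.38]]'; python3 - <<'E'
from h import *
s=bot.read_state()
p,W=cloud("wrist");np.savez("w.npz",p=p,W=W);cv2.imwrite("pics/w1.png",p[...,::-1])
E
```

```text
time_s: 4.65
position: [0.5377, -0.2963, 0.2224]
tcp_rot: [[-0.274, 0.962, -0.001], [0.962, 0.274, -0.0], [-0.0, -0.001, -1.0]]
force: [0.2, 0.2, 0.0]
opening: 0.991
```

View pics/w1.png

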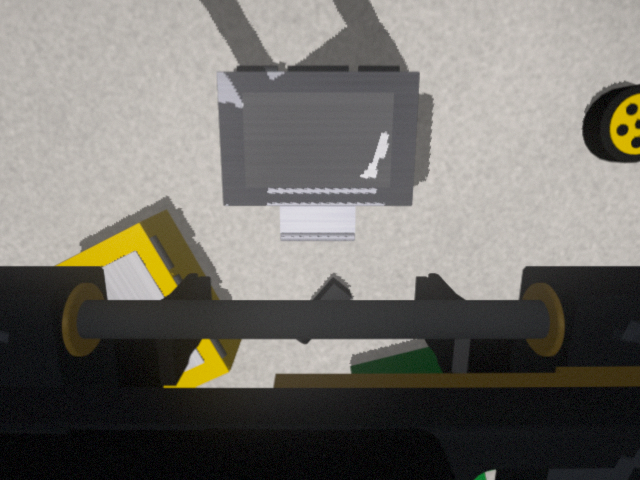

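The wrist view shows the grey lid with the lip at about (317,222), ends at columns 281 and 355, free edge at row 240. The yellow box's corner is at (165,200).

```bash
python3 - <<'E'
from h import *
d=np.load("w.npz");W=d["W"];p=d["p"].astype(int);s=bot.read_state();R=s['tcp_rot'];T=s['position']
loc=((W-T)@R)*1000
for (u,v) in((285,222),(317,222),(352,222),(283,236),(352,236),(317,238),(225,200),(408,200),(222,76),(414,76)):print((u,v),W[v,u].round(4),loc[v,u].round(1))
for v in(215,225):
  m=(W[v,:,2]>.055)&(np.arange(640)>240)&(np.arange(640)<400); u=np.where(m)[0];print(v,u.min(),u.max(),loc[v,u.min()],loc[v,u.max()])
m=np.zeros((480,640),bool);m[:262]=1
q=loc[m&(W[...,2]>.03)];w=q
yel=(p[...,0]>120)&(p[...,2]<60)&(W[...,2]>.03)&m
print("yellow nearest", loc[yel][:, :2].max(0), loc[yel][loc[yel][:,1].argmax() if abs(loc[yel][:,1].max())<abs(loc[yel][:,1].min()) else loc[yel][:,1].argmin()])
yy=loc[yel];print(yy[np.hypot(yy[:,0],yy[:,1]).argmin()], s['opening'])
gr=(loc[...,1]>-85)&(loc[...,1]<85)&(loc[...,0]>10)&(loc[...,0]<140)&(W[...,2]>.055)&m&~yel
g=loc[gr];
for k in range(2):print(np.percentile(g[:,k],[0.5,50,99.5]))
print(cv2.minAreaRect(g[g[:,0]>25][:,:2].astype(np.float32)))
E
```

```text
(285, 222) [ 0.5165 -0.2994  0.0631] [  1.4 -21.4 159.3]
(317, 222) [ 0.5411 -0.2924  0.0627] [  1.4   4.2 159.6]
(352, 222) [ 0.5678 -0.2844  0.0643] [  1.7  32.1 158. ]
(283, 236) [ 0.518  -0.3108  0.0636] [ -9.9 -23.1 158.7]
(352, 236) [ 0.5712 -0.2953  0.0644] [ -9.7  32.3 157.9]
(317, 238) [ 0.5446 -0.3044  0.0655] [-11.1   4.2 156.8]
(225, 200) [ 0.4663 -0.2954  0.063 ] [ 19.1 -68.5 159.5]
(408, 200) [ 0.6053 -0.2555  0.0627] [ 19.2  76.1 159.6]
(222, 76) [ 0.4432 -0.2063  0.0633] [111.1 -66.1 159.2]
(414, 76) [ 0.5789 -0.1676  0.0652] [110.9  74.9 157.1]
215 280 354 [  7.14074749 -25.25956671 159.15383088] [  7.30299677  33.5666911  158.45903471]
225 280 354 [ -1.10385748 -25.45912879 159.73808392] [ -0.85571831  33.79211156 158.71768972]
yellow nearest [   0.56320498 -122.78609905] [ -30.32972194 -122.78609905  159.2780111 ]
[ -30.32972194 -122.78609905  159.2780111 ] 0.9967942965119073
[ 11.3686447   67.4486642  117.27700708]
[-69.79459783   4.0751326   78.32608767]
((71.513427734375, 4.216667175292969), (150.7230987548828, 92.6620864868164), 89.81808471679688)
```

Lip centre at tool (-2, +4), hinge at tool x≈114, and the jaws are aligned with it to within 0.2°. The tool can only point down, so the fingers can't get under the lip. I'll hold the lip lightly by its two side edges, which lets it pivot between the pads, and carry it up along its arc.

```bash
python3 -m inch '[[87,-2,4,45,0],[87,-2,4,90,0],[87,-2,4,130,0],[80,-2,4,155,0],[74,-2,4,167,0],[70,-2,4,167,0],[68,-2,4,167,0],[68,-2,4,167,0]]'; python3 -m inch '[[66,0,0,0,0],[64,0,0,0,0],[62,0,0,0,0],[60,0,0,0,0],[59,0,0,0,0],[58,0,0,0,0],[58,0,0,0,0]]'; python3 - <<'E'
from h import *
s=bot.read_state();print(s['position'],s['opening']*87,s['force'])
E
```

```text
time_s: 5.5
position: [0.5429, -0.296, 0.0571]
tcp_rot: [[-0.276, 0.961, 0.001], [0.961, 0.276, -0.002], [-0.002, 0.0, -1.0]]
force: [-0.2, -0.3, 0.1]
opening: 0.788
time_s: 6.2
position: [0.5415, -0.2966, 0.0574]
tcp_rot: [[-0.277, 0.961, -0.002], [0.961, 0.277, -0.002], [-0.002, -0.003, -1.0]]
force: [-4.1, -2.3, 4.6]
opening: 0.68
[ 0.54145205 -0.29659326  0.05739445] 59.13577528978222 [-4.1265626  -2.34504632  4.64414738]
```

```bash
python3 -m inch '[[58,0,0,-6,0],[58,1,0,-12,0],[58,1,0,-18,0],[58,2.5,0,-24,0],[58,4,0,-30,0],[58,5.5,0,-36,0],[58,7.5,0,-41.5,0],[58,10,0,-47,0]]'; python3 - <<'E'
from h import *
p,W=cloud("wrist");q,_=cloud("side");c=q[220:400,250:490].repeat(2,0).repeat(2,1)
cv2.imwrite("pics/m1.png",np.hstack([cv2.resize(p,(320,360)),c])[...,::-1])
E
```

```text
time_s: 7.0
position: [0.5383, -0.286, 0.1046]
tcp_rot: [[-0.277, 0.961, -0.003], [0.961, 0.277, -0.001], [-0.0, -0.003, -1.0]]
force: [-2.6, 1.6, -3.9]
opening: 0.684
```

View pics/m1.png

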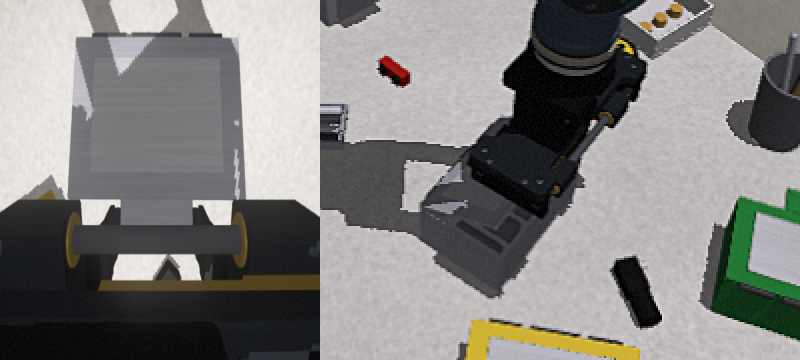

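The lid is coming up with the lip held between the fingers (left half, lip at (155,212)). I carry on along the arc.

```bash
python3 -m inch '[[58,2.6,0,-5.5,0],[58,5.5,0,-11,0],[58,8.7,0,-16,0],[58,12,0,-21,0],[58,16,0,-26,0],[58,20,0,-30.5,0],[58,24,0,-35,0],[58,28.3,0,-39,0]]'; python3 - <<'E'
from h import *
s=bot.read_state();R=s['tcp_rot']
# hinge from wrist measurement: TCP(.5377,-.2963,.2224) + 114 mm tool x, 4.2 tool y
H=np.array([.5377,-.2963])+.114*np.array([-.274,.962])+.0042*np.array([.962,.274]);H=np.r_[H,.060]
v=R.T@(s['position']-H)*1000;print("hinge",H,"tcp rel",v, "grip angle",np.degrees(np.arctan2(-v[2]+7,-v[0])),"r",np.hypot(v[0],-v[2]+7),s['force'],R.T@s['force'])
E
```

```text
time_s: 7.9
position: [0.5305, -0.2584, 0.1443]
tcp_rot: [[-0.278, 0.961, -0.003], [0.961, 0.278, -0.002], [-0.001, -0.003, -1.0]]
force: [-1.0, 1.3, -5.0]
opening: 0.673
hinge [ 0.5105044 -0.1854812  0.06     ] tcp rel [-75.71041314  -1.30694242 -84.22390614] grip angle 50.30934585932562 r 118.54900973437712 [-1.00036863  1.34578914 -4.96339599] [ 1.5743731  -0.57135078  4.9640803 ]
```

```bash
python3 -m inch '[[58,5,0,-2.2,0],[58,10,0,-5.5,0],[58,15.5,0,-9,0],[58,21,0,-12,0],[58,26,0,-14.5,0],[58,32,0,-17,0],[58,37.5,0,-19.2,0],[58,43.5,0,-21,0]]'; cat > chk.py <<'E'
from h import *
s=bot.read_state();R=s['tcp_rot']
H=np.array([.5105,-.1855,.06])
v=R.T@(s['position']-H)*1000;print("tcp rel",v, "grip angle",np.degrees(np.arctan2(-v[2]+7,-v[0])),"r",np.hypot(v[0],-v[2]+7),R.T@s['force'])
E
python3 chk.py
```

```text
time_s: 8.7
position: [0.5192, -0.2183, 0.1671]
tcp_rot: [[-0.278, 0.96, -0.0], [0.96, 0.278, -0.006], [-0.006, -0.002, -1.0]]
force: [-4.3, -4.1, 6.0]
opening: 0.68
tcp rel [ -34.49751579   -0.95642483 -106.89397405] grip angle 73.14888586606376 r 119.00384834711456 [-2.80334429 -5.26388062 -5.96579655]
```

```bash
python3 -m inch '[[58,5,0,-3,0],[58,10,0,-4.5,0],[58,18,0,-6,0],[58,26,0,-7,0],[58,34.5,0,-7.5,0],[58,43,0,-7,0],[58,51,0,-6,0],[58,56,0,-5,0]]'; python3 chk.py; python3 - <<'E'
from h import *
q,_=cloud("side");t,_=cloud("top")
cv2.imwrite("pics/m2.png",np.hstack([q[200:380,250:450].repeat(2,0).repeat(2,1),t[200:320,340:460].repeat(3,0).repeat(3,1)])[...,::-1])
E
```

```text
time_s: 9.5
position: [0.5038, -0.1642, 0.1731]
tcp_rot: [[-0.279, 0.96, 0.001], [0.96, 0.279, -0.007], [-0.007, -0.001, -1.0]]
force: [-3.3, -1.2, 7.3]
opening: 0.676
tcp rel [  21.51436369   -0.56590417 -113.21505181] grip angle 100.14655883244123 r 122.12504463745827 [-0.22682277 -3.54314377 -7.32404929]
```

View pics/m2.png

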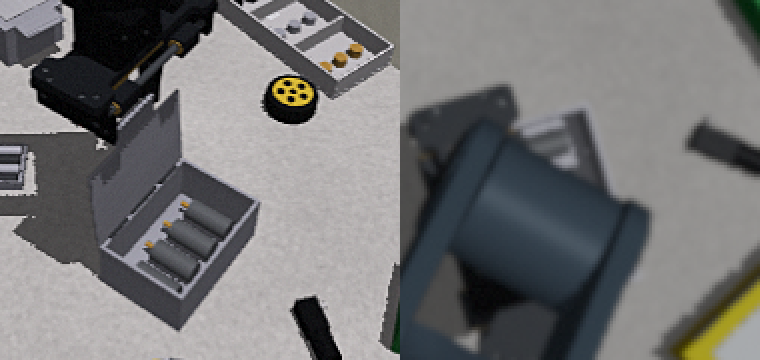

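The lid is past upright, about 100°, with the box open and in place (crop (180,230)). I release it and rise straight up, then move clear.

```bash
python3 -m inch '[[64,0,0,0,0],[72,0,0,0,0],[80,0,0,0,0],[87,0,0,0,0],[87,0,0,0,0],[87,0,0,0,0]]'; python3 -m inch '[[87,0,0,-15,0],[87,0,0,-40,0],[87,0,0,-75,0],[87,0,0,-110,0],[87,0,0,-140,0],[87,0,0,-150,0]]'; python3 -m inch '[[87,45,0,0,0],[87,90,0,0,0],[87,135,0,0,0],[87,180,0,0,0],[87,225,0,0,0],[87,270,0,0,0],[87,310,0,0,0],[87,350,0,0,0]]'; python3 -m inch '[[87,0,0,0,0],[87,0,0,0,0],[87,0,0,0,0]]'; python3 - <<'E'
from h import *
q,_=cloud("side");t,W=cloud("top");o=np.load("top.npz");W0=o["W"]
cv2.imwrite("pics/f.png",np.hstack([cv2.resize(q,(400,300)),cv2.resize(t,(400,300))])[...,::-1])
def box(W,u0,u1,v0,v1,z0,z1):
    R=W[v0:v1,u0:u1].reshape(-1,3); return R[(R[:,2]>z0)&(R[:,2]<z1)]
R=box(W,340,430,225,312,.045,.072);r=cv2.minAreaRect(R[:,:2].astype(np.float32)*1000);print("wide",r,cv2.boxPoints(r))
R=box(W,340,430,225,312,.08,.25);print("wide lid",R.min(0),R.max(0))
R=box(W,165,255,222,275,.045,.09);r=cv2.minAreaRect(R[:,:2].astype(np.float32)*1000);print("small",len(R),r,cv2.boxPoints(r))
for n,b in dict(sensor=(275,312,245,272),batt=(280,325,285,325),wa=(200,238,155,192),wb=(335,372,150,185),gear=(432,468,236,262),sd=(125,150,210,285)).items():
    print(n,*[np.round(np.median(box(w,*b,.008,.05),0)*1000,1) for w in(W0,W)])
E
```

```text
time_s: 10.2
position: [0.5038, -0.1638, 0.1729]
tcp_rot: [[-0.279, 0.96, 0.001], [0.96, 0.279, -0.007], [-0.007, -0.001, -1.0]]
force: [-0.7, -0.3, -1.1]
opening: 0.99
time_s: 10.8
position: [0.5052, -0.1636, 0.3263]
tcp_rot: [[-0.279, 0.96, 0.007], [0.96, 0.279, -0.01], [-0.011, 0.004, -1.0]]
force: [0.3, 0.1, 0.1]
opening: 0.997
time_s: 11.6
position: [0.4061, 0.1739, 0.3212]
tcp_rot: [[-0.279, 0.96, 0.005], [0.96, 0.279, -0.01], [-0.011, 0.002, -1.0]]
force: [0.4, 0.5, 0.8]
opening: 0.997
time_s: 11.9
position: [0.4062, 0.1732, 0.3207]
tcp_rot: [[-0.278, 0.96, 0.004], [0.96, 0.278, -0.011], [-0.012, 0.001, -1.0]]
force: [0.0, 0.1, 0.4]
opening: 1.001
wide ((524.1438598632812, -233.7467803955078), (150.5306854248047, 105.81824493408203), 16.0118350982666) [[ 437.20422 -203.65115]
 [ 466.3927  -305.36417]
 [ 611.0835  -263.8424 ]
 [ 581.895   -162.1294 ]]
wide lid [ 0.42899138 -0.20049737  0.0801308 ] [ 0.57890804 -0.13199187  0.18558061]
small 1871 ((579.953369140625, 169.47972106933594), (90.568603515625, 134.20713806152344), 2.299285411834717) [[532.01337 234.7125 ]
 [537.39764 100.6134 ]
 [627.8934  104.24695]
 [622.5091  238.34604]]
sensor [552.    4.3  17.7] [554.1   5.5  17.3]
batt [434.  -12.8  15.5] [434.  -12.7  15.5]
wa [765.  195.2  27.5] [765.6 195.1  27.3]
wb [ 782.6 -145.8   27.3] [ 782.5 -145.7   27.4]
gear [ 572.1 -388.9   21.5] [ 572.3 -388.4   20.9]
sd [551.1 395.4  21.6] [551.3 395.3  22.1]
```

View pics/f.png

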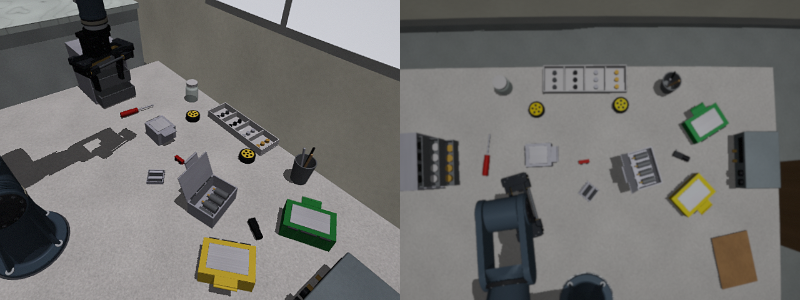

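The wide lid leans back on its stop, the small lid is shut, and the boxes haven't moved within about 1 mm. Handing in.

```bash
python3 -c "
from rig import bot;print(bot.hand_in())"
```

```text
the job is handed in; nothing more can be done
None
```

Both lids are changed over and the job is handed in, at about 12 s of the 56 s allowed.

- **Small box:** I pushed the open lid over from behind with shut fingers, and it fell shut.
- **Wide box:** the tool only points down, so the fingers could not get under the lip. Instead I held the lip lightly by its two side edges, carried it up its arc to about 100°, then let go. You asked for a push, so this differs from that; nothing was picked up.

**Last checks:**
- **Lids:** the wide lid leans back on its stop, top about 186 mm above the table. The small lid is shut, with its lip showing past the front.
- **Boxes:** the wide box's hinge-side corners are within 1 mm of where they started. The small box's hinge edge reads about 2.6 mm different, but the lid's changed position affects that outline.
- **Other parts:** all are within 1 mm of their start by camera, except the sensor, which read about 2 mm off. The arm never came near it, so I take that as depth noise.
- **Forces:** the wrist force stayed under about 8 N at every reading. The robot was clear of everything at hand-in.

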